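# Up-end the rinsed brush pot on the draining rack

## Robot

A 7-joint arm with a two-finger parallel gripper is mounted at the origin on the work surface. World frame = base frame: x ahead of the robot, y to its left, z up, the work surface at z = 0. Lengths are in mm, angles in rad, forces in N, time in s.
With the tool pointing down it reaches from about 400 to 850 mm from the base axis. Payload 10.4 kg.
Tool frame: the origin (TCP) lies on the mounting face of the last link; the fingertips stand 182 mm ahead of it and the grasp point (between the pads) lies 164 mm ahead of it; z points along the fingers, y is the line along which they close (so a half turn about z gives the same grasp; the last joint's range is limited). The gripper opens to 87 mm and grips with 3 to 60 N. Pads are 19 mm wide; open, the fingers measure 117 mm over their backs; the gripper's body (75 mm by 190 mm) begins 51 mm behind the grasp point.
Start: joints at [-1.169, 0.332, -0.065, 1.46, 0.022, 1.35, -0.088], TCP at [257.573, 569.463, 404.776] pointing down, gripper open.
Joint ranges: [-2.6, 2.6], [-0.5, 2.12], [-1.47, 1.34], [0.16, 2.42], [-1.27, 4.41], [0.06, 2.06], [-2.6, 2.6]. Speed limits (rad/s): [2.22, 2.22, 2.79, 2.79, 3.14, 3.14, 3.14].

## Interface

Orientations are given as a 3x3 rotation matrix whose columns are the frame's x, y, z axes.
In Python, from station import manip, cams gives the robot as it stands.
- The arm moves only by the tool move_arm, never from a script. Its arguments are lists of equal length, an entry for each row: "delta_pos": the shift along the tool's x, y, z in cm, a list of three; "dr": the turn, a rotation vector about the tool's x, y, z in rad, a list of three; "fingers": the closure, from -1 (fully open) to 1 (shut). A call has 1 to 20 rows; each row is the pose to reach, as a shift and turn from the pose commanded when the call began, along the tool's axes at that moment; what a row does not reach only later rows make up. A row lasts 1/10 s, in which the tool goes at most 50 mm and 8.59 degrees, less where a joint would pass 70% of its speed; a pose out of reach is approached as far as the arm can. A call with a gripper value outside its range is refused whole. The fingers move at their own pace and stop on an object; the grip force is fixed at half the most. Time passes only in rows, so rows that repeat a pose let the fingers close. It gives the time, the measured TCP pose, the force, the opening and the grip force at its end, in the units of the state.
- manip.state(): the state, without advancing time (a new reading comes with each control period).
- cams.read_camera(name): name is "side" or "top"; returns (picture, depth): 420x560x3 uint8, blue, green, red; 420x560 float32, mm along the optical axis (not along the pixel's ray), 0 where there is no reading.
- cams.calibration(name): a dict with "mtx" (3x3 intrinsics, pixels), "T" (4x4, takes a point from camera to world coordinates). Camera axes: x right, y down, z forward; pixel columns grow to the right and rows downward; lengths in mm; the calibration is good to about 2 mm. A picture is of the moment at which its call begins. calibration takes no time and is no camera call.
- manip.sign_off(): hands the job in; it is judged then, once.
The state is a dict: "t": time; "q": joint angles; "qvel": joint speeds; "effort": joint torques, N m; "tool_pos": TCP position; "tool_rot": TCP orientation; "wrist_force": force on the tool from outside, world axes, zero at the start; "ft_torque": the same for the moment, N m; "grip_width": opening from 0.0 (shut) to 1.0 (fully open); "grasp_force": force on a finger pad.
Only numpy, scipy, OpenCV 4.12 (cv2) and the standard library are available. Lean on these libraries where they do the work, as an engineer would, in place of code of your own. Each camera call takes 0.05 s, during which the arm holds its last target. There are 200 camera calls.

## Task

The square brush pot has just been rinsed and is standing mouth-up on the animator's bench. Turn it over and stand it mouth-down on the slatted draining rack so that it drains, with its whole rim on the slats. It is stoneware, so set it down rather than drop it, and leave the clay puppet, the paint jar and the loop tool where they are.

Things in the scene. Friction and masses are not known exactly. Their poses are not given: they have to be found in the camera images.
- pot: Square open brush pot, blue glazed stoneware, terracotta-coloured foot: 56 x 56 mm outside, 76 mm tall, straight sides, walls and bottom 5 mm, 0.16 to 0.25 kg. Origin: centre of its underside; own z runs from foot to mouth, own x and y square to its sides. Starts mouth-up at any yaw. Laid on a side it lies still. Grip it across two facing sides, firmly (about 45 N), or it may swing in the fingers.
- pot_rim (a point): Centre of the pot's open mouth, 76 mm along the pot's own z from its origin.
- pot_rim_a (a point): Corner of the pot's rim, 28 mm to -x, -y (pot's own axes) of the mouth's centre.
- pot_rim_b (a point): Corner of the pot's rim, 28 mm to -x, +y (pot's own axes) of the mouth's centre.
- pot_rim_c (a point): Corner of the pot's rim, 28 mm to +x, -y (pot's own axes) of the mouth's centre.
- pot_rim_d (a point): Corner of the pot's rim, 28 mm to +x, +y (pot's own axes) of the mouth's centre.
- rack: Beech draining rack, fixed to the bench: 220 mm along own x, 160 mm along own y, 22 mm high, flat on top without a lip; ten 14 mm slats along its y, 9 mm gaps. Origin: centre of its underside, on the bench; z up. It stands left or right of the bench's middle and the pot on the other side; the bench between them is free.
- rack_top (a point): Centre of the rack's upper face, 22 mm above the bench.
- puppet: Terracotta clay puppet with yellow hair standing on the bench on the far side of the work, 121 mm tall, 54 mm wide at the foot, 72 mm over the arms. Origin: centre of its underside, z up. Leave alone.
- jar: Small green paint jar with a white lid standing on the bench on the far side of the work, 46 mm in diameter, 55 mm tall. Origin: centre of its underside, z up. Leave alone.
- loop_tool: Wooden clay loop tool lying on the bench on the robot's side of the work, about 157 mm long along its own x, 24 mm wide, 10 mm high. Origin: on the bench side, near its middle. Leave alone.
Mind the look-alikes: they are no part of the job. Of the things like the pot, leave any that is brown or yellow; of the rest the larger one is meant.

How it is judged:
By the outcome, as a careful person would: the job done as asked, in the order asked, and still so for the second after the job is handed in, with the robot touching nothing.
It also fails if it takes over 61 s, if anything falls off the work surface, if the arm or the gripper's body presses on something with over 40 N, if the wrist force passes 120 N, or if a joint passes its speed limit or range.

## Working session

There is one attempt and no reset: what is moved stays moved. The work goes in short steps, Python scripts to look and compute and a tool call to move; the robot and the scene stay as the last step left them, time stands still between calls to the robot, and variables do not carry over. Pictures are saved under pics/ and viewed, at most 10 in all, crops included, and the job is handed in when it is done.

Besides the shell and the picture viewer there is one more tool, called after ">>>" as name(argument=value, ...), one argument or row to a line, values as JSON. move_arm: Moves the arm, as the interface text tells. Its arguments: {"type":"object","properties":{"delta_pos":{"type":"array"},"dr":{"type":"array"},"fingers":{"type":"array"}},"required":["delta_pos","dr","fingers"]}

```bash
mkdir -p pics
cat > h.py <<'E'
import numpy as np, cv2
from station import manip, cams
np.set_printoptions(precision=3,suppress=True)
def world(name,depth):
    c=cams.calibration(name);K=c["mtx"];T=np.array(c["T"])
    v,u=np.mgrid[:420,:560]
    P=np.stack([(u-K[0][2])/K[0][0]*depth,(v-K[1][2])/K[1][1]*depth,depth,np.ones_like(depth)],-1)
    return (P@T.T)[...,:3]
E
python3 - <<'E'
from h import *
for n in("top","side"):
    im,d=cams.read_camera(n); cv2.imwrite(f"pics/{n}0.png",im); np.savez(f"{n}0.npz",im=im,d=d)
    c=cams.calibration(n); print(n,c["mtx"],c["T"])
print(manip.state())
E
```

```text
top [[418.192   0.    276.157]
 [  0.    418.192 205.636]
 [  0.      0.      1.   ]] [[ -0.022  -0.992   0.122 478.302]
 [ -1.      0.022  -0.001 -12.04 ]
 [ -0.002  -0.122  -0.992 867.051]
 [  0.      0.      0.      1.   ]]
side [[538.388   0.    280.777]
 [  0.    538.388 197.465]
 [  0.      0.      1.   ]] [[ -0.83   -0.439   0.344 270.954]
 [ -0.558   0.639  -0.529 470.107]
 [  0.012  -0.631  -0.776 787.237]
 [  0.      0.      0.      1.   ]]
{'t': 0.1, 'q': array([-1.169,  0.333, -0.065,  1.461,  0.022,  1.35 , -0.089]), 'qvel': array([ 0.001, -0.   ,  0.001, -0.003, -0.   ,  0.   ,  0.001]), 'effort': array([  0.001, -62.454,   0.024, -39.072,  -0.061,   0.037,   0.   ]), 'tool_pos': array([257.548, 569.34 , 404.022]), 'tool_rot': array([[-0.911,  0.412, -0.   ],
       [ 0.412,  0.911, -0.001],
       [-0.   , -0.001, -1.   ]]), 'wrist_force': array([ 0.231, -0.66 ,  0.067]), 'ft_torque': array([ 0.089, -0.018,  0.011]), 'grasp_force': 0.0, 'grip_width': 0.9973459879158403}
```

View pics/top0.png

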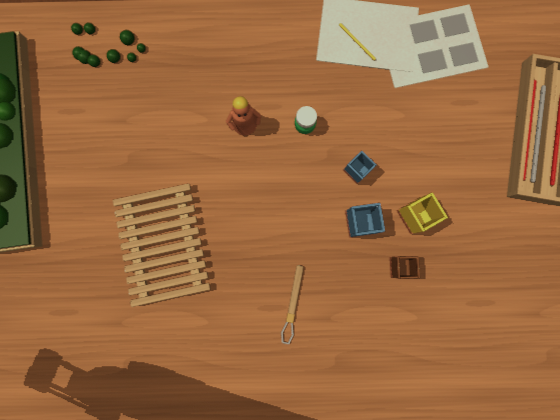

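View pics/side0.png

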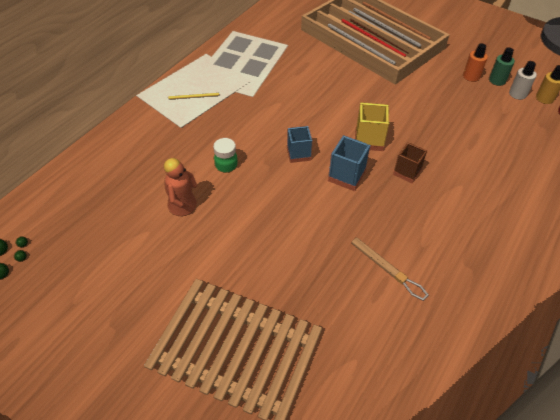

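Top view candidates: large blue pot (367,221), small blue (361,167), yellow (425,213), brown (406,267). In the side view they are at (349,162), (300,144), (373,125) and (411,162). I pick the larger blue one at (367,221). The rack is at top (162,245), the puppet at (242,115), the jar at (306,119) and the tool at (293,305).

```bash
cat > m.py <<'E'
from h import *
def blue(im): 
    h=cv2.cvtColor(im,cv2.COLOR_BGR2HSV); return (h[...,0]>92)&(h[...,0]<125)&(h[...,1]>70)&(h[...,2]>30)
if __name__=="__main__":
  for n in("top","side"):
    f=np.load(n+"0.npz"); im,d=f["im"],f["d"]; W=world(n,d)
    k,l,s,c=cv2.connectedComponentsWithStats(blue(im).astype(np.uint8))
    for i in range(1,k):
        if s[i,4]<150 or s[i,0]>480: continue
        P=W[(l==i)&(d>0)]; zt=np.percentile(P[:,2],97); R=P[P[:,2]>zt-6]
        print(n,s[i],"ztop",zt,"rim rect",cv2.minAreaRect(R[:,:2].astype(np.float32)),"zmin",P[:,2].min())
    if n=="top":
        box={"yellow":(395,190,452,240),"brown":(388,252,422,284),"rack":(105,175,218,310),"puppet":(222,90,262,140),"jar":(290,102,322,138),"tool":(275,260,306,348)}
    else:
        box={"rack":(140,275,330,418),"yellow":(355,100,392,150)}
    for b,(x0,y0,x1,y1) in box.items():
        P=W[y0:y1,x0:x1].reshape(-1,3); P=P[(P[:,2]>(8 if b!="tool" else 4))&(P[:,2]<200)]
        if b=="rack": P=P[P[:,2]>16]
        print(n,b,"z97",np.percentile(P[:,2],97),cv2.minAreaRect(P[:,:2].astype(np.float32)))
  im=np.load("top0.npz")["im"][140:290,330:460]; cv2.imwrite("pics/crop.png",cv2.resize(im,None,fx=4,fy=4,interpolation=2))
E
python3 m.py
```

```text
top [345 152  30  30 483] ztop 58.519304018994866 rim rect ((656.0783081054688, -182.5805206298828), (39.067413330078125, 38.71056365966797), 43.27887725830078) zmin 0.6818640605913515
top [347 204  37  33 940] ztop 78.48296030182034 rim rect ((546.2027587890625, -185.19430541992188), (53.65185546875, 53.8992805480957), 6.833317279815674) zmin 2.2518077322321233
top yellow z97 78.37903623849354 ((558.407958984375, -299.5981140136719), (56.40378952026367, 57.03919219970703), 27.52902603149414)
top brown z97 59.11184153239922 ((454.6395263671875, -262.48895263671875), (41.20805358886719, 42.6506233215332), 1.600551724433899)
top rack z97 25.636554682038565 ((510.8348083496094, 222.1167755126953), (220.09408569335938, 160.8878173828125), 10.976531982421875)
top puppet z97 120.47986140691107 ((758.0888061523438, 50.79984664916992), (42.75611877441406, 67.67147064208984), 26.294105529785156)
top jar z97 58.726725927121834 ((757.792236328125, -77.40088653564453), (42.581329345703125, 43.11989212036133), 35.0761604309082)
top tool z97 13.606825668084989 ((388.906005859375, -36.380863189697266), (60.92267608642578, 166.42074584960938), 88.74443054199219)
side [289 127  23  31 608] ztop 56.00249253809027 rim rect ((655.256103515625, -180.04896545410156), (40.2591667175293, 44.244266510009766), 44.58647537231445) zmin 11.94490160521832
side [ 330  137   39   48 1298] ztop 75.61060313841959 rim rect ((544.1774291992188, -183.10643005371094), (53.745723724365234, 57.584590911865234), 7.449962139129639) zmin 14.730699999904573
side rack z97 23.66690406010842 ((508.945556640625, 223.95945739746094), (220.53689575195312, 160.39463806152344), 11.119752883911133)
side yellow z97 76.02926681676718 ((541.9705200195312, -264.70941162109375), (59.353363037109375, 133.2600555419922), 23.975383758544922)
```

View pics/crop.png

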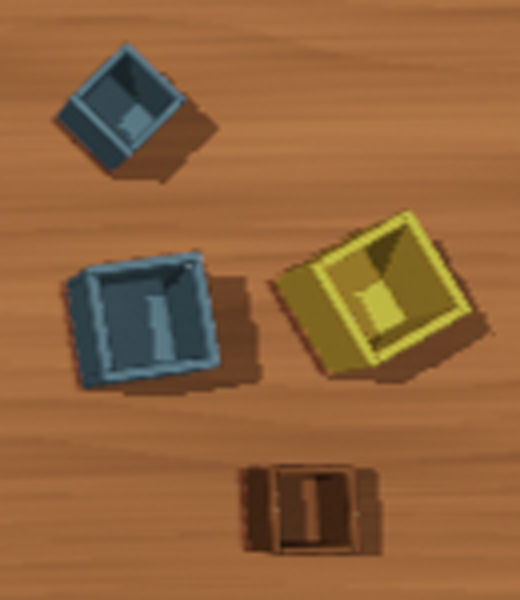

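```bash
cat > go.py <<'E'
import sys
from h import *
from scipy.spatial.transform import Rotation as R
def frame(yaw,a):
    c,s=np.cos(np.radians(yaw)),np.sin(np.radians(yaw))
    return np.array([[-s,c,0],[c,s,0],[0,0,-1]]).T@R.from_rotvec([0,np.radians(a),0]).as_matrix()
def delta(g,yaw,a,back=0):
    st=manip.state(); F=frame(yaw,a); tcp=np.array(g)-(164+back)*F[:,2]; R0=st["tool_rot"]
    return (R0.T@(tcp-st["tool_pos"]))/10, R.from_matrix(R0.T@F).as_rotvec()
if __name__=="__main__":
    v=[float(x) for x in sys.argv[1:]]
    st=manip.state(); print("t",st["t"],"grasp",st["tool_pos"]+164*st["tool_rot"][:,2],"q",st["q"])
    print(*delta(v[:3],*v[3:]))
E
python3 go.py 545 -184 36 7.1 -45 130
```

```text
t 0.1 grasp [257.469 569.142 240.022] q [-1.169  0.333 -0.065  1.461  0.022  1.35  -0.089]
[-46.395 -39.032  16.067] [ 0.399 -0.714  0.968]
```

>>> move_arm(
  delta_pos=[
    [-46.4,-39.03,10],
    [-46.4,-39.03,10],
    [-46.4,-39.03,10],
    [-46.4,-39.03,10],
    [-46.4,-39.03,10],
    [-46.4,-39.03,10],
    [-46.4,-39.03,10],
    [-46.4,-39.03,10],
    [-46.4,-39.03,10],
    [-46.4,-39.03,10],
    [-46.4,-39.03,10],
    [-46.4,-39.03,10],
    [-46.4,-39.03,10],
    [-46.4,-39.03,10],
    [-46.4,-39.03,10],
    [-46.4,-39.03,10],
    [-46.4,-39.03,10],
    [-46.4,-39.03,10],
    [-46.4,-39.03,10],
    [-46.4,-39.03,10],
  ],
  dr=[
    [0.399,-0.714,0.968],
    [0.399,-0.714,0.968],
    [0.399,-0.714,0.968],
    [0.399,-0.714,0.968],
    [0.399,-0.714,0.968],
    [0.399,-0.714,0.968],
    [0.399,-0.714,0.968],
    [0.399,-0.714,0.968],
    [0.399,-0.714,0.968],
    [0.399,-0.714,0.968],
    [0.399,-0.714,0.968],
    [0.399,-0.714,0.968],
    [0.399,-0.714,0.968],
    [0.399,-0.714,0.968],
    [0.399,-0.714,0.968],
    [0.399,-0.714,0.968],
    [0.399,-0.714,0.968],
    [0.399,-0.714,0.968],
    [0.399,-0.714,0.968],
    [0.399,-0.714,0.968],
  ],
  fingers=[-1,-1,-1,-1,-1,-1,-1,-1,-1,-1,-1,-1,-1,-1,-1,-1,-1,-1,-1,-1],
)

```text
t: 2.1
tool_pos: [519.5, 22.9, 304.8]
tool_rot: [[-0.087, 0.992, 0.088], [0.703, 0.124, -0.701], [-0.706, 0.001, -0.708]]
wrist_force: [0.3, -0.1, -0.3]
grip_width: 1.001
grasp_force: 0.0
```

```bash
python3 go.py 545 -184 36 7.1 -45 130
```

```text
t 2.1 grasp [533.946 -92.038 188.657] q [-0.756  0.263  0.449  1.919  0.697  1.247 -0.508]
[ 4.261 -0.03   4.349] [ 0.001 -0.001 -0.001]
```

>>> move_arm(
  delta_pos=[
    [4.26,-0.03,4.35],
    [4.26,-0.03,4.35],
    [4.26,-0.03,4.35],
    [4.26,-0.03,7],
    [4.26,-0.03,10],
    [4.26,-0.03,13],
    [4.26,-0.03,15.5],
    [4.26,-0.03,17.3],
    [4.26,-0.03,17.3],
    [4.26,-0.03,17.3],
  ],
  dr=[
    [0,0,0],
    [0,0,0],
    [0,0,0],
    [0,0,0],
    [0,0,0],
    [0,0,0],
    [0,0,0],
    [0,0,0],
    [0,0,0],
    [0,0,0],
  ],
  fingers=[-1,-1,-1,-1,-1,-1,-1,-1,-1,-1],
)

```text
t: 3.1
tool_pos: [531.4, -68.3, 153.5]
tool_rot: [[-0.086, 0.992, 0.089], [0.703, 0.123, -0.701], [-0.706, 0.002, -0.708]]
wrist_force: [-0.1, 0.2, 1.0]
grip_width: 0.998
grasp_force: 0.0
```

```bash
python3 go.py 545 -184 36 7.1 -45 0
python3 - <<'E'
from h import *
a=cams.read_camera("side")[0][60:280,200:480]; b=cams.read_camera("top")[0][100:320,260:460]
a=cv2.resize(a,(420,330));b=cv2.resize(b,(363,330)); cv2.imwrite("pics/g1.png",np.hstack([a,cv2.resize(b,(363,330))]))
E
```

```text
t 3.1 grasp [ 546.012 -183.275   37.41 ] q [-0.603  0.535  0.487  2.001  0.753  0.856 -0.61 ]
[ 0.072 -0.084  0.142] [ 0.002 -0.001 -0.002]
```

View pics/g1.png

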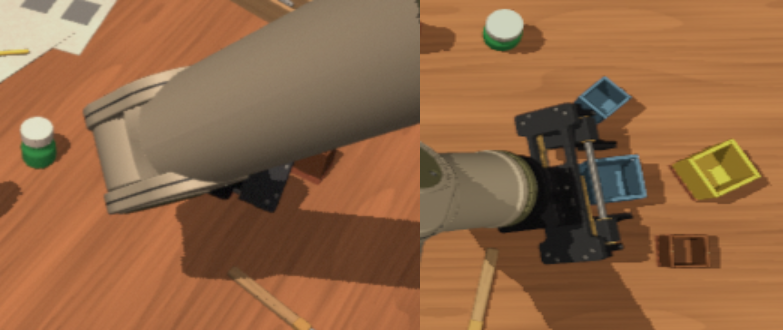

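The pot sits between the fingers at (620,178), with the fingertips at (592,130) and (625,220). The small blue pot at (604,98) is clear, so I close and lift.

>>> move_arm(
  delta_pos=[
    [0,0,0],
    [0,0,0],
    [0,0,0],
    [0,0,0],
    [0,0,0],
    [0,0,0],
    [0,0,0],
    [0,0,0],
    [0,0,0],
    [0,0,0],
    [-0.7,0,-0.7],
    [-2,0,-2],
    [-4,0,-4],
    [-7,0,-7],
    [-8.5,0,-8.5],
    [-8.5,0,-8.5],
    [-8.5,0,-8.5],
  ],
  dr=[
    [0,0,0],
    [0,0,0],
    [0,0,0],
    [0,0,0],
    [0,0,0],
    [0,0,0],
    [0,0,0],
    [0,0,0],
    [0,0,0],
    [0,0,0],
    [0,0,0],
    [0,0,0],
    [0,0,0],
    [0,0,0],
    [0,0,0],
    [0,0,0],
    [0,0,0],
  ],
  fingers=[1,1,1,1,1,1,1,1,1,1,1,1,1,1,1,1,1],
)

```text
t: 4.9
tool_pos: [530.2, -69.0, 272.2]
tool_rot: [[-0.086, 0.992, 0.088], [0.703, 0.123, -0.7], [-0.705, 0.001, -0.709]]
wrist_force: [0.9, 0.1, -1.8]
grip_width: 0.642
grasp_force: 30.0
```

```bash
python3 go.py 550 -20 140 7.1 45 0;python3 go.py 550 -20 140 7.1 0 0
```

```text
t 4.9 grasp [ 544.54  -183.79   155.968] q [-0.633  0.307  0.512  1.961  0.744  1.065 -0.442]
[-3.798  2.578  6.077] [ 0.002  1.568 -0.001]
t 4.9 grasp [ 544.54  -183.79   155.968] q [-0.633  0.307  0.512  1.961  0.744  1.065 -0.442]
[ 1.032  2.576 -5.509] [ 0.001  0.783 -0.001]
```

>>> move_arm(
  delta_pos=[
    [0.2,0.5,-1],
    [0.4,1,-2],
    [0.6,1.5,-3.2],
    [0.8,2,-4.4],
    [1,2.58,-5.5],
    [1,2.58,-5.5],
    [0.2,2.58,-3.6],
    [-0.6,2.58,-1.7],
    [-1.4,2.58,0.3],
    [-2.2,2.58,2.2],
    [-3,2.58,4.1],
    [-3.8,2.58,6.08],
    [-3.8,2.58,6.08],
    [-3.8,2.58,6.08],
  ],
  dr=[
    [0,0.14,0],
    [0,0.27,0],
    [0,0.4,0],
    [0,0.53,0],
    [0,0.66,0],
    [0,0.78,0],
    [0,0.9,0],
    [0,1.03,0],
    [0,1.16,0],
    [0,1.29,0],
    [0,1.42,0],
    [0,1.57,0],
    [0,1.57,0],
    [0,1.57,0],
  ],
  fingers=[1,1,1,1,1,1,1,1,1,1,1,1,1,1],
)

```text
t: 6.3
tool_pos: [564.4, -135.3, 254.2]
tool_rot: [[-0.084, 0.993, -0.088], [0.703, 0.122, 0.7], [0.706, -0.003, -0.708]]
wrist_force: [-0.6, -0.3, -2.3]
grip_width: 0.643
grasp_force: 30.0
```

```bash
python3 go.py 550 -20 29 7.1 45 0
python3 - <<'E'
from h import *
n="side"; im,d=cams.read_camera(n); W=world(n,d)
from m import blue
a=im[100:400,100:500]; cv2.imwrite("pics/g2.png",np.hstack([a,cams.read_camera("top")[0][100:400,130:530]]))
P=W[blue(im)&(d>0)];P=P[(abs(P[:,0]-550)<90)&(abs(P[:,1]+20)<90)]; print(P.min(0),P.max(0))
E
```

```text
t 6.3 grasp [549.98  -20.453 138.   ] q [ 0.118  0.535  0.29   1.652 -0.803  1.504  0.805]
[-7.692  0.027  7.753] [-0.001  0.002 -0.003]
[518.452 -60.923 109.807] [587.16   19.906 176.932]
```

View pics/g2.png

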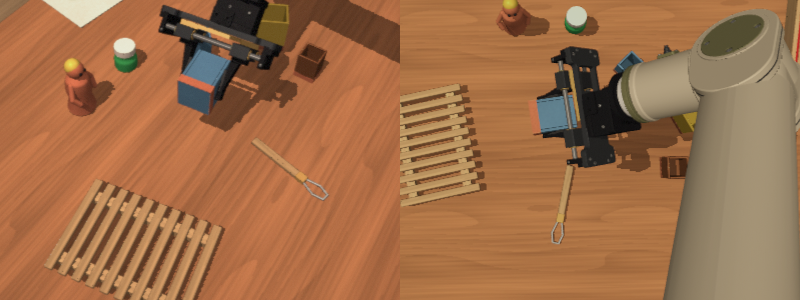

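The pot hangs horizontal with its foot (side crop (196,95)) toward the rack, so I lower it onto the bench.

>>> move_arm(
  delta_pos=[
    [-1.5,0,1.5],
    [-3,0,3],
    [-4.5,0.03,4.5],
    [-6,0.03,6],
    [-6.8,0.03,6.8],
    [-7.2,0.03,7.2],
    [-7.4,0.03,7.4],
    [-7.5,0.03,7.5],
    [-7.6,0.03,7.6],
    [-7.65,0.03,7.65],
    [-7.7,0.03,7.7],
    [-7.7,0.03,7.7],
    [-7.7,0.03,7.7],
  ],
  dr=[
    [0,0,0],
    [0,0,0],
    [0,0,0],
    [0,0,0],
    [0,0,0],
    [0,0,0],
    [0,0,0],
    [0,0,0],
    [0,0,0],
    [0,0,0],
    [0,0,0],
    [0,0,0],
    [0,0,0],
  ],
  fingers=[1,1,1,1,1,1,1,1,1,1,1,1,1],
)

```text
t: 7.7
tool_pos: [565.3, -134.9, 147.4]
tool_rot: [[-0.088, 0.992, -0.086], [0.701, 0.123, 0.702], [0.707, 0.002, -0.707]]
wrist_force: [-0.5, 0.3, -2.0]
grip_width: 0.639
grasp_force: 30.0
```

```bash
python3 go.py 550 -20 28 7.1 45 0
python3 - <<'E'
from h import *
from m import blue
for n in("top","side"):
    im,d=cams.read_camera(n); W=world(n,d); P=W[blue(im)&(d>0)];P=P[(abs(P[:,0]-550)<90)&(abs(P[:,1]+20)<90)]; print(P.min(0),np.percentile(P,[2,98],axis=0))
E
```

```text
t 7.7 grasp [551.167 -19.741  31.531] q [ 0.14   0.69   0.261  1.679 -0.854  1.377  0.938]
[-0.251 -0.1    0.241] [ 0.001 -0.     0.001]
[521.865 -61.496  32.498] [[524.574 -58.248  55.447]
 [579.013  -0.431  61.701]]
[519.254 -61.35    4.018] [[521.161 -56.365   8.252]
 [576.463  18.853  59.365]]
```

>>> move_arm(
  delta_pos=[
    [-0.05,0,0.05],
    [-0.1,0,0.1],
    [-0.15,0,0.15],
    [-0.2,0,0.2],
    [-0.23,0,0.23],
    [-0.23,0,0.23],
  ],
  dr=[
    [0,0,0],
    [0,0,0],
    [0,0,0],
    [0,0,0],
    [0,0,0],
    [0,0,0],
  ],
  fingers=[1,1,1,1,1,1],
)

```text
t: 8.4
tool_pos: [565.3, -135.1, 145.5]
tool_rot: [[-0.089, 0.992, -0.086], [0.7, 0.124, 0.703], [0.709, 0.002, -0.706]]
wrist_force: [-4.3, -2.5, 11.8]
grip_width: 0.643
grasp_force: 30.0
```

```bash
python3 go.py 550 -20 28 7.1 45 0
```

```text
t 8.4 grasp [551.136 -19.767  29.746] q [ 0.141  0.694  0.261  1.679 -0.856  1.377  0.941]
[-0.093 -0.097  0.117] [ 0.001 -0.002  0.001]
```

>>> move_arm(
  delta_pos=[
    [0,0,0],
    [0,0,0],
    [0,0,0],
    [0,0,0],
    [0,0,0],
    [0,0,-1],
    [0,0,-3],
    [0,0,-6],
    [0,0,-10],
    [0,0,-14],
    [0,0,-17],
    [0,0,-17],
  ],
  dr=[
    [0,0,0],
    [0,0,0],
    [0,0,0],
    [0,0,0],
    [0,0,0],
    [0,0,0],
    [0,0,0],
    [0,0,0],
    [0,0,0],
    [0,0,0],
    [0,0,0],
    [0,0,0],
  ],
  fingers=[-1,-1,-1,-1,-1,-1,-1,-1,-1,-1,-1,-1],
)

```text
t: 9.6
tool_pos: [579.8, -258.6, 267.9]
tool_rot: [[-0.088, 0.993, -0.08], [0.705, 0.119, 0.699], [0.704, 0.005, -0.71]]
wrist_force: [-0.2, -0.6, -0.2]
grip_width: 1.002
grasp_force: 0.0
```

```bash
python3 go.py 550 -20 28 7.1 0 170
python3 - <<'E'
from h import *
from m import blue
for n in("top","side"):
    im,d=cams.read_camera(n); W=world(n,d); P=W[blue(im)&(d>0)];P=P[(abs(P[:,0]-550)<90)&(abs(P[:,1]+20)<70)]; T=P[P[:,2]>45]; print(n,len(P),np.percentile(P,[2,98],axis=0),cv2.minAreaRect(T[:,:2].astype(np.float32)))
    if n=="side":cv2.imwrite("pics/g3.png",im[100:400,100:500])
E
```

```text
t 9.6 grasp [ 566.61  -143.895  151.394] q [ 0.267  0.664  0.343  1.431 -0.771  1.673  0.882]
[23.703 -0.071 10.239] [ 0.006 -0.781 -0.002]
top 852 [[524.645 -58.293  44.385]
 [578.635  -1.825  59.846]] ((551.7838745117188, -29.90871810913086), (53.52882385253906, 58.71142578125), 7.001455783843994)
side 1383 [[521.154 -55.997   7.338]
 [575.005  18.604  57.41 ]] ((548.8290405273438, -20.683311462402344), (54.00056838989258, 76.42863464355469), 7.401010990142822)
```

View pics/g3.png

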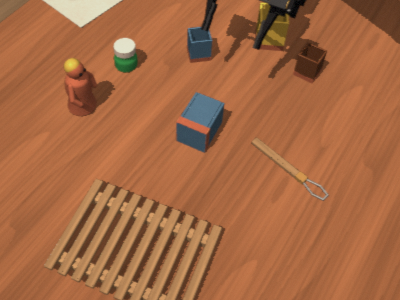

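```bash
python3 go.py 550 -19 28 7.2 -45 130;python3 go.py 550 -19 28 7.2 -45 0
```

```text
t 9.7 grasp [ 565.819 -139.7    148.48 ] q [ 0.264  0.665  0.339  1.437 -0.771  1.67   0.883]
[29.491 -0.134 33.522] [ 0.002 -1.571 -0.003]
t 9.7 grasp [ 565.819 -139.7    148.48 ] q [ 0.264  0.665  0.339  1.437 -0.771  1.67   0.883]
[16.491 -0.124 33.524] [ 0.002 -1.571 -0.003]
```

>>> move_arm(
  delta_pos=[
    [3.4,0,1.4],
    [6.8,0,2.9],
    [10.2,0,4.4],
    [13.6,0,5.8],
    [17,0,7.3],
    [20.4,0,8.8],
    [23.7,-0.1,10.2],
    [24.5,-0.1,13.5],
    [25.3,-0.1,16.8],
    [26.1,-0.1,20],
    [27,-0.1,23.5],
    [27.8,-0.1,26.8],
    [28.6,-0.1,30],
    [29.5,-0.13,33.5],
    [29.5,-0.13,33.5],
    [29.5,-0.13,33.5],
    [29.5,-0.13,33.5],
  ],
  dr=[
    [0,-0.11,0],
    [0,-0.22,0],
    [0,-0.33,0],
    [0,-0.44,0],
    [0,-0.55,0],
    [0,-0.66,0],
    [0,-0.78,0],
    [0,-0.89,0],
    [0,-1.0,0],
    [0,-1.11,0],
    [0,-1.22,0],
    [0,-1.33,0],
    [0,-1.45,0],
    [0,-1.57,0],
    [0,-1.57,0],
    [0,-1.57,0],
    [0,-1.57,0],
  ],
  fingers=[-1,-1,-1,-1,-1,-1,-1,-1,-1,-1,-1,-1,-1,-1,-1,-1,-1],
)

```text
t: 11.4
tool_pos: [523.7, 186.8, 236.3]
tool_rot: [[-0.086, 0.992, 0.087], [0.703, 0.123, -0.7], [-0.706, 0.001, -0.708]]
wrist_force: [-0.1, -1.2, 0.6]
grip_width: 1.003
grasp_force: 0.0
```

```bash
python3 go.py 550 -19 28 7.2 -45 0
```

```text
t 11.4 grasp [537.974  71.937 120.094] q [-0.881  0.491  0.326  1.773  0.561  1.323 -0.701]
[ 0.032  0.049 12.998] [-0.001 -0.002 -0.003]
```

>>> move_arm(
  delta_pos=[
    [0.03,0.05,2],
    [0.03,0.05,5],
    [0.03,0.05,8],
    [0.03,0.05,10.5],
    [0.03,0.05,12],
    [0.03,0.05,12.9],
    [0.03,0.05,12.9],
    [0.03,0.05,12.9],
    [0.03,0.05,12.9],
    [0.03,0.05,12.9],
    [0.03,0.05,12.9],
    [0.03,0.05,12.9],
    [0.03,0.05,12.9],
    [0.03,0.05,12.9],
    [0.03,0.05,12.9],
    [0.03,0.05,12.9],
  ],
  dr=[
    [0,0,0],
    [0,0,0],
    [0,0,0],
    [0,0,0],
    [0,0,0],
    [0,0,0],
    [0,0,0],
    [0,0,0],
    [0,0,0],
    [0,0,0],
    [0,0,0],
    [0,0,0],
    [0,0,0],
    [0,0,0],
    [0,0,0],
    [0,0,0],
  ],
  fingers=[-1,-1,-1,-1,-1,-1,-1,-1,1,1,1,1,1,1,1,1],
)

```text
t: 13.0
tool_pos: [535.6, 97.7, 144.7]
tool_rot: [[-0.087, 0.992, 0.088], [0.703, 0.124, -0.701], [-0.706, 0.001, -0.708]]
wrist_force: [0.6, 1.1, 2.3]
grip_width: 0.639
grasp_force: 30.0
```

```bash
python3 go.py 550 -19 160 7.2 -45 0;python3 go.py 515 210 160 11 0 0; python3 go.py 515 210 160 11 45 0
```

```text
t 13.0 grasp [550.132 -17.173  28.53 ] q [-0.775  0.6    0.362  1.877  0.62   1.069 -0.73 ]
[-9.389 -0.018 -9.182] [-0.    -0.001 -0.002]
t 13.0 grasp [550.132 -17.173  28.53 ] q [-0.775  0.6    0.362  1.877  0.62   1.069 -0.73 ]
[ -4.596  -0.633 -20.747] [-0.025  0.784 -0.065]
t 13.0 grasp [550.132 -17.173  28.53 ] q [-0.775  0.6    0.362  1.877  0.62   1.069 -0.73 ]
[-9.395  0.148 -9.175] [ 0.002  1.569 -0.076]
```

>>> move_arm(
  delta_pos=[
    [-0.7,0,-0.7],
    [-2,0,-2],
    [-4.5,0,-4.5],
    [-7,0,-7],
    [-9.3,0,-9.2],
    [-8.5,-0.1,-11],
    [-7.7,-0.2,-13],
    [-6.9,-0.3,-15],
    [-6.1,-0.4,-17],
    [-5.3,-0.5,-19],
    [-4.6,-0.6,-20.7],
    [-5.4,-0.5,-18.8],
    [-6.2,-0.3,-16.9],
    [-7,-0.2,-15],
    [-7.8,0,-13],
    [-8.6,0.1,-11],
    [-9.4,0.15,-9.2],
    [-9.4,0.15,-9.2],
    [-9.4,0.15,-9.2],
    [-9.4,0.15,-9.2],
  ],
  dr=[
    [0,0,0],
    [0,0,0],
    [0,0,0],
    [0,0,0],
    [0,0,0],
    [0,0.13,-0.01],
    [0,0.26,-0.02],
    [-0.01,0.39,-0.03],
    [-0.02,0.52,-0.04],
    [-0.02,0.65,-0.05],
    [-0.025,0.784,-0.065],
    [-0.02,0.91,-0.07],
    [-0.02,1.04,-0.07],
    [-0.01,1.17,-0.07],
    [-0.01,1.3,-0.07],
    [0,1.43,-0.07],
    [0,1.57,-0.076],
    [0,1.57,-0.076],
    [0,1.57,-0.076],
    [0,1.57,-0.076],
  ],
  fingers=[1,1,1,1,1,1,1,1,1,1,1,1,1,1,1,1,1,1,1,1],
)

```text
t: 15.0
tool_pos: [536.9, 97.7, 276.9]
tool_rot: [[-0.138, 0.981, -0.135], [0.694, 0.194, 0.693], [0.706, 0.002, -0.708]]
wrist_force: [-0.5, 0.7, -1.7]
grip_width: 0.641
grasp_force: 30.0
```

```bash
python3 go.py 515 210 65 11 45 0
python3 - <<'E'
from h import *
from m import blue
ims=[]
for n in("top","side"):
    im,d=cams.read_camera(n); W=world(n,d); P=W[blue(im)&(d>0)];P=P[(abs(P[:,0]-515)<90)&(abs(P[:,1]-210)<90)]; print(n,len(P),np.percentile(P,[1,99],axis=0))
    # face normals
    g=W[2:,1:-1]-W[:-2,1:-1];h=W[1:-1,2:]-W[1:-1,:-2];N=np.cross(g,h);N/=np.linalg.norm(N,axis=2,keepdims=1)+1e-9
    M=cv2.erode(blue(im).astype(np.uint8),np.ones((5,5)))[1:-1,1:-1]>0; Q=W[1:-1,1:-1]; M&=(abs(Q[...,0]-515)<90)&(abs(Q[...,1]-210)<90)
    if M.any(): print(np.median(N[M],axis=0),M.sum())
    ims.append(im[120:420,60:460] if n=="side" else im[120:420,60:460])
cv2.imwrite("pics/g4.png",np.hstack(ims))
E
```

```text
t 15.0 grasp [514.701 211.398 160.731] q [-0.204  0.359  0.187  1.833 -0.886  1.279  0.586]
[-6.884 -0.025  6.678] [-0.     0.001  0.003]
top 873 [[487.172 179.789 192.303]
 [541.396 239.037 229.782]]
[0.011 0.001 0.852] 516
side 2247 [[481.387 185.179 124.198]
 [540.582 243.617 195.26 ]]
[-0.093  0.231  0.775] 1548
```

View pics/g4.png

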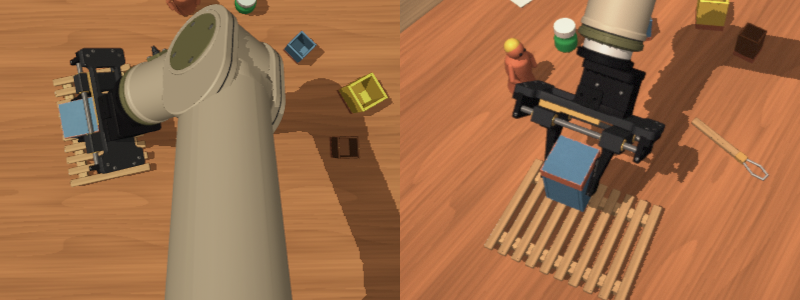

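Side crop: the pot is upside down, with its underside at (570,160), and hangs above the rack. I check its tilt.

```bash
cat > tilt.py <<'E'
from h import *
from m import blue
for n in("top","side"):
    im,d=cams.read_camera(n); W=world(n,d); P=W[blue(im)&(d>0)];P=P[(abs(P[:,0]-515)<70)&(abs(P[:,1]-210)<60)]
    z=np.percentile(P[:,2],80) if n=="side" else np.median(P[:,2]); T=P[abs(P[:,2]-z)<12]
    for k in range(6):
        A=np.c_[T[:,:2]-T[:,:2].mean(0),np.ones(len(T))]; c=np.linalg.lstsq(A,T[:,2],rcond=None)[0]; r=abs(A@c-T[:,2]); T=T[r<max(1.5,2*np.median(r))]
    print(n,len(T),c,"rect",cv2.minAreaRect(T[:,:2].astype(np.float32)),"zmin",P[:,2].min())
E
python3 tilt.py
```

```text
top 700 [  0.003  -0.007 195.068] rect ((515.43505859375, 211.298095703125), (53.971736907958984, 53.690513610839844), 12.040921211242676) zmin 190.7993765226429
side 1305 [  0.001   0.004 193.271] rect ((513.7948608398438, 211.98268127441406), (55.15528869628906, 53.4349365234375), 12.676168441772461) zmin 121.18589170430153
```

>>> move_arm(
  delta_pos=[
    [-1,0,1],
    [-2.2,0,2.2],
    [-3.4,0,3.4],
    [-4.4,0,4.4],
    [-5.2,0,5.2],
    [-5.8,0,5.8],
    [-6.1,0,6.1],
    [-6.3,0,6.3],
    [-6.3,0,6.3],
    [-6.3,0,6.3],
  ],
  dr=[
    [0,0,0],
    [0,0,0],
    [0,0,0],
    [0,0,0],
    [0,0,0],
    [0,0,0],
    [0,0,0],
    [0,0,0],
    [0,0,0],
    [0,0,0],
  ],
  fingers=[1,1,1,1,1,1,1,1,1,1],
)

```text
t: 16.2
tool_pos: [537.4, 96.3, 187.4]
tool_rot: [[-0.136, 0.982, -0.134], [0.693, 0.191, 0.695], [0.708, 0.002, -0.706]]
wrist_force: [0.0, -1.0, -2.2]
grip_width: 0.642
grasp_force: 30.0
```

```bash
python3 go.py 515 210 67 11 45 0; python3 tilt.py
```

```text
t 16.2 grasp [515.449 210.316  71.607] q [-0.181  0.496  0.165  1.871 -0.953  1.176  0.735]
[-0.323 -0.028  0.31 ] [ 0.001 -0.001  0.002]
top 490 [  0.005  -0.001 105.645] rect ((516.177734375, 209.9217071533203), (52.328712463378906, 52.46277618408203), 11.187353134155273) zmin 102.51619308671513
side 990 [  0.002   0.01  104.032] rect ((514.4033813476562, 209.99069213867188), (54.442623138427734, 53.09149169921875), 13.071073532104492) zmin 32.5249243532802
```

>>> move_arm(
  delta_pos=[
    [-0.06,0,0.06],
    [-0.12,0,0.12],
    [-0.17,0,0.17],
    [-0.21,0,0.21],
    [-0.25,0,0.25],
    [-0.28,0,0.28],
    [-0.28,0,0.28],
    [-0.28,0,0.28],
  ],
  dr=[
    [0,0,0],
    [0,0,0],
    [0,0,0],
    [0,0,0],
    [0,0,0],
    [0,0,0],
    [0,0,0],
    [0,0,0],
  ],
  fingers=[1,1,1,1,1,1,1,1],
)

```text
t: 17.1
tool_pos: [537.2, 96.3, 183.0]
tool_rot: [[-0.136, 0.982, -0.134], [0.693, 0.191, 0.695], [0.708, 0.001, -0.706]]
wrist_force: [-0.1, -0.1, -2.8]
grip_width: 0.639
grasp_force: 30.0
```

Not touching yet, so I go on in half-millimetre steps.

>>> move_arm(
  delta_pos=[
    [-0.03,0,0.03],
    [-0.06,0,0.06],
    [-0.06,0,0.06],
  ],
  dr=[
    [0,0,0],
    [0,0,0],
    [0,0,0],
  ],
  fingers=[1,1,1],
)

```text
t: 17.4
tool_pos: [537.2, 96.3, 182.1]
tool_rot: [[-0.136, 0.982, -0.134], [0.693, 0.191, 0.695], [0.708, 0.001, -0.706]]
wrist_force: [0.1, 0.5, -2.3]
grip_width: 0.639
grasp_force: 30.0
```

>>> move_arm(
  delta_pos=[
    [-0.03,0,0.03],
    [-0.06,0,0.06],
    [-0.06,0,0.06],
  ],
  dr=[
    [0,0,0],
    [0,0,0],
    [0,0,0],
  ],
  fingers=[1,1,1],
)

```text
t: 17.7
tool_pos: [537.2, 96.3, 181.3]
tool_rot: [[-0.136, 0.982, -0.134], [0.693, 0.191, 0.695], [0.708, 0.001, -0.706]]
wrist_force: [-0.1, -0.5, -1.7]
grip_width: 0.642
grasp_force: 30.0
```

>>> move_arm(
  delta_pos=[
    [-0.03,0,0.03],
    [-0.06,0,0.06],
    [-0.06,0,0.06],
  ],
  dr=[
    [0,0,0],
    [0,0,0],
    [0,0,0],
  ],
  fingers=[1,1,1],
)

```text
t: 18.0
tool_pos: [537.2, 96.2, 180.7]
tool_rot: [[-0.136, 0.982, -0.134], [0.693, 0.191, 0.695], [0.708, 0.001, -0.706]]
wrist_force: [-2.0, -2.4, 2.0]
grip_width: 0.642
grasp_force: 30.0
```

It has touched the rack: the vertical force went from -2 to +2 N. I press slightly more, release and back off along the tool axis.

>>> move_arm(
  delta_pos=[
    [-0.03,0,0.03],
    [-0.03,0,0.03],
    [-0.03,0,0.03],
    [-0.03,0,0.03],
    [-0.03,0,0.03],
    [-0.03,0,0.03],
    [-0.03,0,0.03],
    [-0.03,0,0.03],
    [-0.03,0,-1],
    [-0.03,0,-3],
    [-0.03,0,-6],
    [-0.03,0,-10],
    [-0.03,0,-14],
    [-0.03,0,-17],
    [-0.03,0,-17],
  ],
  dr=[
    [0,0,0],
    [0,0,0],
    [0,0,0],
    [0,0,0],
    [0,0,0],
    [0,0,0],
    [0,0,0],
    [0,0,0],
    [0,0,0],
    [0,0,0],
    [0,0,0],
    [0,0,0],
    [0,0,0],
    [0,0,0],
    [0,0,0],
  ],
  fingers=[1,1,-1,-1,-1,-1,-1,-1,-1,-1,-1,-1,-1,-1,-1],
)

```text
t: 19.5
tool_pos: [561.0, -26.3, 303.9]
tool_rot: [[-0.136, 0.983, -0.127], [0.695, 0.186, 0.694], [0.706, 0.006, -0.709]]
wrist_force: [0.3, -0.5, 0.2]
grip_width: 1.001
grasp_force: 0.0
```

```bash
python3 tilt.py
python3 - <<'E'
from h import *
cv2.imwrite("pics/end.png",np.hstack([cams.read_camera(n)[0][120:420,60:460] for n in("top","side")]))
print(manip.state()["t"],manip.state()["wrist_force"])
E
```

```text
top 586 [ 0.003 -0.004 99.084] rect ((515.129638671875, 210.0457763671875), (51.85802459716797, 52.46147155761719), 11.418760299682617) zmin 35.81899293819686
side 977 [-0.003  0.003 97.282] rect ((513.8628540039062, 210.16610717773438), (51.88016891479492, 52.19874954223633), 10.956372261047363) zmin 26.031625578995204
19.7 [ 0.284 -0.313 -0.112]
```

View pics/end.png

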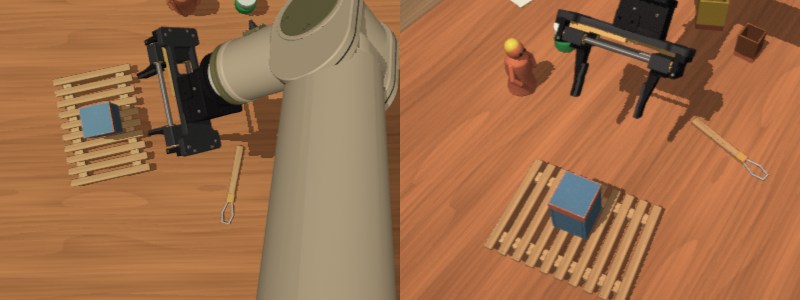

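The pot stands level, mouth-down, well inside the rack (side crop (575,200)). Its foot is at about 98 mm, as expected, the gripper is clear, and the puppet, jar and loop tool have not moved.

```bash
python3 -c "
from station import manip; print(manip.sign_off())"
```

```text
the job is handed in; nothing more can be done
None
```

The blue pot now stands mouth-down and level on the draining rack with its whole rim on the slats, and I've handed the job in at about 20 s; no verdict came back.

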